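# Press the glued bulkhead home in the blue-banded rocket tube

### The job

The glue in the blue-banded rocket tube is about to set: with the fingertips, gently press its plywood bulkhead (the one with the blue dot) straight down until its top is flush with the tube's rim or just below it, then withdraw clear. Do not lift, shift or tip the tube. Leave the red and yellow tubes untouched, and everything else on the bench where it is.

Things in the scene. Friction and masses are not known exactly. Their poses are not given: they have to be found in the camera images.
- tube_blue: Upright kraft-brown cardboard tube with a blue tape band 22 mm wide just below its rim; 80 mm outer and 74 mm inner diameter, 140 mm tall, about 0.3 kg with its bulkhead. It stands loose on the bench. Origin at the centre of its underside, z up; so the rim is 140 mm above the origin.
- disc_blue_top (a point): Centre of the top face of the round plywood bulkhead (71 mm diameter, 18 mm thick, a blue dot 22 mm wide at its centre) in the mouth of the blue-banded tube. At the start it stands 8 to 12 mm proud of the rim; it moves up and down with the bulkhead, z up.
- tube_red: Upright kraft-brown cardboard tube with a red tape band 22 mm wide just below its rim; 80 mm outer and 74 mm inner diameter, 140 mm tall, about 0.3 kg with its bulkhead. It stands loose on the bench. Origin at the centre of its underside, z up; so the rim is 140 mm above the origin.
- disc_red_top (a point): Centre of the top face of the round plywood bulkhead (71 mm diameter, 18 mm thick, a red dot 22 mm wide at its centre) in the mouth of the red-banded tube. At the start it stands 8 to 12 mm proud of the rim; it moves up and down with the bulkhead, z up.
- tube_yellow: Upright kraft-brown cardboard tube with a yellow tape band 22 mm wide just below its rim; 80 mm outer and 74 mm inner diameter, 140 mm tall, about 0.3 kg with its bulkhead. It stands loose on the bench. Origin at the centre of its underside, z up; so the rim is 140 mm above the origin.
- disc_yellow_top (a point): Centre of the top face of the round plywood bulkhead (71 mm diameter, 18 mm thick, a yellow dot 22 mm wide at its centre) in the mouth of the yellow-banded tube. At the start it stands 8 to 12 mm proud of the rim; it moves up and down with the bulkhead, z up.
- disc_blue (a joint): How far the blue-dot bulkhead has been pushed down, in m: 0 is 12 mm proud of the rim, 0.012 is flush with the rim, 0.016 (4 mm below the rim) is where it meets a solid stop. It starts at 0 to 0.004, slides with about 4 N of friction and stays where it is left.
- nose_cone: Grey plastic nose cone standing loose on its base, 76 mm diameter, 120 mm tall. Origin at the centre of its underside. Bystander.
- cup: White paper cup, 68 mm across the rim, 80 mm tall, loose. Origin at the centre of its underside. Bystander.
- tape_roll: Roll of blue tape lying flat, 90 mm diameter, 25 mm tall, loose. Origin at the centre of its underside. Bystander.
- pen: Grey and black pen lying on the bench, 140 mm long along its x axis, 11 mm thick. Origin under its middle. Bystander.
- syringe: Glue syringe lying on the bench, about 155 mm long along its x axis, 22 to 34 mm wide. Origin under its middle. Bystander.
- rocket: Finished white rocket with a grey nose standing loose at the far right of the bench (beyond and to the right, as the robot faces), 72 mm diameter, 300 mm tall. Origin at the centre of its underside. Bystander.

How it is judged:
On the way:
1. the fingers press the blue-dot bulkhead down to flush (within 1.5 mm) or below (value of joint disc_blue above 0.0105 m and contact force between the fingers and tube_blue above 0.3 N).
At the end, for the whole second after the job is handed in: The blue-dot bulkhead is flush with the rim to within 1.5 mm, or below it (the stop is 4 mm below); its tube stands upright and at rest within 15 mm of where it began; the red and yellow tubes and their bulkheads are where they were (3 mm), and all other things within 10 mm (value of joint disc_blue above 0.0105 m and distance of tube_blue from where it was at the start of the episode below 0.015 m and angle between tube_blue's own z axis and vertical below 0.05 rad and linear speed of tube_blue below 0.02 m/s and distance of each of disc_red_top, disc_yellow_top, tube_red, tube_yellow from where it was at the start of the episode below 0.003 m and distance of each of nose_cone, cup, tape_roll, pen, syringe, rocket from where it was at the start of the episode below 0.01 m); the robot touches nothing.
It fails at once if the blue tube is pressed or squeezed with more than 30 N (contact force between any of the fingers, the arm and tube_blue above 30 N).
It fails at once if the blue tube is lifted, shifted by more than 15 mm or tipped (height (world z) of tube_blue above 0.004 m or distance of tube_blue from where it was at the start of the episode above 0.015 m or angle between tube_blue's own z axis and vertical above 0.12 rad).
It fails at once if the red or yellow tube or its bulkhead is touched (contact force between any of the fingers, the arm and tube_red above 0.5 N or contact force between any of the fingers, the arm and tube_yellow above 0.5 N).
It fails at once if another thing on the bench is moved by more than 10 mm (distance of any of nose_cone, cup, tape_roll, pen, syringe, rocket from where it was at the start of the episode above 0.01 m).
It also fails if it takes over 32 s, if anything falls off the work surface, if the arm or the gripper's body presses on something with over 40 N, if the wrist force passes 120 N, or if a joint passes its speed limit or range.

### The arm

A 7-joint arm with a two-finger parallel gripper is mounted at the origin on the work surface. World frame = base frame: x ahead of the robot, y to its left, z up, the work surface at z = 0. Lengths are in m, angles in rad, forces in N, time in s.
With the tool pointing down it reaches from about 0.425 to 0.875 m from the base axis. Payload 9.9 kg.
Tool frame: the origin (TCP) lies at the very end of the fingers, on their centre line; the grasp point (between the pads) lies 19 mm behind it; z points along the fingers, y is the direction in which the jaws open and shut (so a half turn about z gives the same grasp; the last joint's range is limited). The gripper opens to 85 mm and grips with 20 to 120 N. Pads are 22 mm wide; open, the fingers measure 114 mm over their backs; the gripper's body (76 mm by 85 mm) begins 54 mm behind the grasp point. The pads swing forward as they close: fully open they stand 13 mm farther back than shut.
Start: joints at [1.059, 0.576, 0.025, 1.437, -0.015, 1.129, -0.057], TCP at [0.28, -0.614, 0.231] pointing down, gripper open.
Joint ranges: [-2.76, 2.76], [-0.34, 2.15], [-1.52, 1.57], [0.19, 2.46], [-1.09, 4.23], [0.17, 1.99], [-2.82, 2.82]. Speed limits (rad/s): [2.22, 2.22, 3.01, 3.01, 3.14, 3.14, 3.14].

### API

Orientations are given as [roll, pitch, yaw] about the fixed x, y, z axes, in that order (R = Rz(yaw) Ry(pitch) Rx(roll)).
In Python, from station import readout, snapshot, camera_params, env gives the robot as it stands.
- The arm moves only by the shell command python3 -m crank 'ROWS' [OPENING] [FORCE]. ROWS is JSON, a list of rows, each an object of numbers: "x", "y", "z": the shift along the tool's x, y, z in m; "roll": the turn about the tool's z in rad. In form: [{"x": .., "y": .., "z": .., "roll": ..}, ...]. A call has 1 to 10 rows; each row shifts and turns the pose as measured when the row begins, along the tool's axes as they then stand; what a row does not reach is not made up. A row lasts 1/10 s, in which the tool goes at most 50 mm and 8.59 degrees, less where a joint would pass 70% of its speed; a pose out of reach is approached as far as the arm can. A call is refused whole if a number of a shift passes 0.05 or a number of a turn 0.15, either way. A call with a gripper value outside its range is refused whole. OPENING is the finger opening in m, from 0 to 0.0854, set as the call begins (- or left out, the last holds). The fingers move at their own pace and stop on an object; FORCE is the grip in N (left out, the last holds). Time passes only in rows, so rows that do not move let the fingers close. It gives the time, the measured TCP pose, the force and the opening at its end, in the units of the state.
- readout.observe(): the state, without advancing time (a new reading comes with each control period).
- snapshot(name): name is "scene" or "top" or "wrist"; returns (picture, depth): 384x512x3 uint8, red, green, blue; 384x512 float32, m along the optical axis (not along the pixel's ray), 0 where there is no reading.
- camera_params(name): a dict with "camera_matrix" (3x3 intrinsics, pixels), "R" (3x3) and "t" (3): a world point X has camera coordinates R X + t. Camera axes: x right, y down, z forward; pixel columns grow to the right and rows downward; lengths in m; the calibration is good to about 2 mm. The wrist camera is an equidistant fisheye: a pixel r from the principal point sees the ray r / f radians off the axis. A picture is of the moment at which its call begins: read the wrist's pose just before it. camera_params takes no time and is no camera call; for the wrist camera it gives the pose at the moment of the call.
- env.job_done(): hands the job in, once; it reports no verdict.
The state is a dict: "t": time; "joints": joint angles; "joint_velocities": joint speeds; "joint_efforts": joint torques, N m; "ee_pos": TCP position; "tcp_rot": TCP orientation; "contact_force": force on the tool from outside, world axes, zero at the start; "moment": the same for the moment, N m; "opening": finger opening in m.
Only numpy, scipy, OpenCV 4.12 (cv2) and the standard library are available. Lean on these libraries where they do the work, as an engineer would, in place of code of your own. Each camera call takes 0.05 s, during which the arm holds its last target.

## Working session

There is one attempt and no reset: what is moved stays moved. The work goes in short steps, Python scripts to look and compute and a shell command to move; the robot and the scene stay as the last step left them, time stands still between calls to the robot, and variables do not carry over. Pictures are saved under pics/ and viewed, and the job is handed in when it is done.

```bash
mkdir -p pics; python3 - <<'E'
from station import readout, snapshot, camera_params, env
import cv2,numpy as np
o=readout.observe();print(o)
for n in ("scene","top"):
    p,d=snapshot(n); cv2.imwrite(f"pics/{n}0.png",p[...,::-1]); np.savez(f"{n}0.npz",p=p,d=d,**camera_params(n))
    print(camera_params(n))
E
```

```text
{'t': 0.0, 'joints': array([ 1.05922673,  0.57651551,  0.02483578,  1.4379001 , -0.01501513,
        1.12899247, -0.05648945]), 'joint_velocities': array([-0.00053234,  0.00102402, -0.00022186,  0.00099551,  0.00044832,
       -0.00057083,  0.00031845]), 'joint_efforts': array([ 5.31627556e-04, -7.65754652e+01,  2.25138523e+00, -2.85964233e+01,
        1.53869897e-02,  1.27186012e-02,  1.91914734e-05]), 'ee_pos': array([ 0.27984784, -0.613765  ,  0.23045641]), 'tcp_rot': array([-3.13996285e+00,  6.64503231e-05,  4.27814898e-01]), 'contact_force': array([ 0.637393  , -0.83347555,  0.71022188]), 'moment': array([ 0.03098516, -0.01065987,  0.01652652]), 'opening': 0.08520113318936529}
{'camera_matrix': array([[411.27465273,   0.        , 252.08953224],
       [  0.        , 411.27465273, 195.56790116],
       [  0.        ,   0.        ,   1.        ]]), 'R': array([[-0.07003758,  0.99744447, -0.01411627],
       [ 0.83742149,  0.0511    , -0.54416362],
       [-0.54205165, -0.04993317, -0.83886035]]), 't': array([ 0.06084252, -0.41522538,  1.48300908])}
{'camera_matrix': array([[492.12985096,   0.        , 250.70260237],
       [  0.        , 492.12985096, 187.13471698],
       [  0.        ,   0.        ,   1.        ]]), 'R': array([[-0.00992107, -0.99992481, -0.00720809],
       [-0.9929754 ,  0.01070156, -0.11783602],
       [ 0.1179043 ,  0.0059884 , -0.99300691]]), 't': array([0.01936844, 0.5628515 , 1.3481234 ])}
```

View pics/scene0.png

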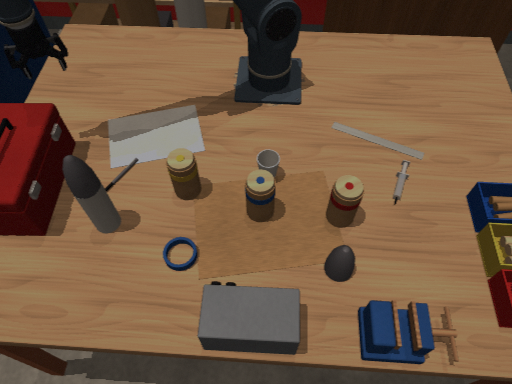

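View pics/top0.png

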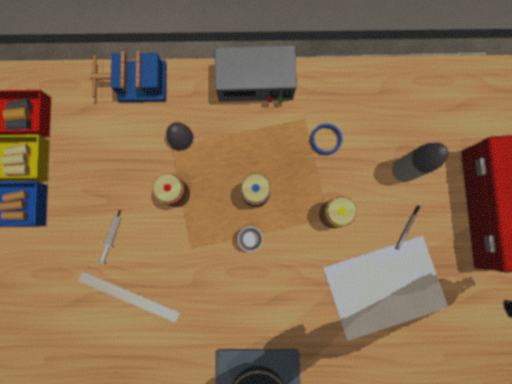

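The scene view shows the blue-dot tube at about (260,190) with the cup just behind it at (268,160). In the top view the blue dot is at (256,188), with red at (167,188), yellow at (342,211) and the cup at (249,239). Next I'll locate them and check the band.

```bash
cat > h.py <<'E'
import numpy as np
def pt(f,u,v,r=2,z=None):
    K,R,t=f["camera_matrix"],f["R"],f["t"]
    ray=np.linalg.inv(K)@[u,v,1]
    d=f["d"][int(v)-r:int(v)+r+1,int(u)-r:int(u)+r+1]
    c=-R.T@t
    if z is not None: return c+R.T@ray*((z-c[2])/(R.T@ray)[2])
    return c+R.T@ray*np.median(d[d>0])
E
python3 - <<'E'
import numpy as np,cv2
from h import pt
T=np.load("top0.npz");S=np.load("scene0.npz")
# blue dot centroids by colour
for f,n,(u0,u1,v0,v1) in ((T,"top",(243,270,175,202)),(S,"scene",(248,273,172,188))):
    p=f["p"][v0:v1,u0:u1].astype(int); m=(p[...,2]>p[...,0]+20)
    ys,xs=np.nonzero(m); u,v=xs.mean()+u0,ys.mean()+v0
    print(n,u,v,m.sum(),pt(f,u,v),pt(f,u,v,z=.150))
for n,u,v in (("red",167,188),("yel",342,211),("cup",249,239),("bluetube rim",256,188)):
    print(n,pt(T,u,v))
# tube wall top centre by disc outline: depth band
R,t=T["R"],T["t"];K=T["camera_matrix"]
vv,uu=np.mgrid[160:260,225:290]; d=T["d"][160:260,225:290]
X=(np.stack([(uu-K[0,2])/K[0,0]*d,(vv-K[1,2])/K[1,1]*d,d],-1)-t)@R
for lo,hi in((.144,.16),(.13,.16),(.07,.1)):
    q=X[(X[...,2]>lo)&(X[...,2]<hi)]; print(lo,len(q),q.min(0),q.max(0),np.median(q,0))
im=np.hstack([cv2.resize(S["p"][130:240,215:315,::-1],None,fx=4,fy=4,interpolation=2),cv2.resize(T["p"][155:265,210:300,::-1],None,fx=4,fy=4,interpolation=2)])
cv2.imwrite("pics/crop1.png",im)
E
```

```text
top 255.3265306122449 187.57142857142858 49 [0.54784641 0.00097922 0.15057374] [0.54791396 0.00097725 0.15      ]
scene 259.8095238095238 179.73809523809524 42 [ 0.54528093 -0.00061028  0.15105991] [ 0.54453527 -0.00065326  0.15      ]
red [0.54932345 0.22816928 0.14938389]
yel [ 0.48550737 -0.21973356  0.14803495]
cup [0.41866541 0.02001255 0.00366741]
bluetube rim [ 0.54666516 -0.0007346   0.15104596]
0.144 591 [ 0.50854002 -0.03679505  0.14406822] [0.58099846 0.03535619 0.15774616] [0.54669176 0.0017559  0.15074768]
0.13 714 [ 0.50685125 -0.03717931  0.13166954] [0.58524001 0.04073002 0.15774616] [0.54627426 0.00179046 0.14999047]
0.07 128 [ 0.38561844 -0.02513694  0.07013195] [0.53242864 0.04882117 0.09901442] [0.42160737 0.01322414 0.07797309]
```

View pics/crop1.png

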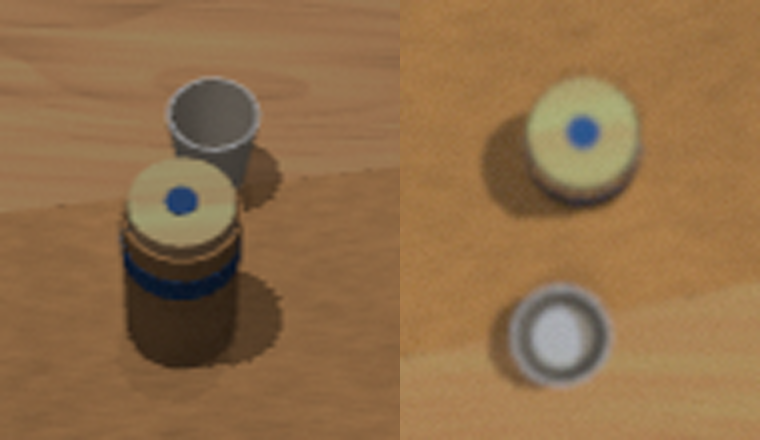

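The blue disc centre is at about (0.546, 0.000, 0.1505). That is 10.5 mm proud, which fits the stated 8–12 mm, and both cameras agree to 3 mm. The blue band matches the dot. I'll close the fingers and travel over at height.

```bash
python3 -m crank '[{"x":0,"y":0,"z":-0.02},{"x":0.015,"y":-0.013,"z":-0.02},{"x":0.03,"y":-0.027,"z":0},{"x":0.035,"y":-0.032,"z":0},{"x":0.035,"y":-0.032,"z":0},{"x":0.035,"y":-0.032,"z":0},{"x":0.035,"y":-0.032,"z":0},{"x":0.035,"y":-0.032,"z":0}]' 0 20
```

```text
validation failed for argument at $[0]...
```

```bash
python3 -m crank '[{"x":0.0,"y":0.0,"z":-0.02,"roll":0.0},{"x":0.015,"y":-0.013,"z":-0.02,"roll":0.0},{"x":0.03,"y":-0.027,"z":0.0,"roll":0.0},{"x":0.035,"y":-0.032,"z":0.0,"roll":0.0},{"x":0.035,"y":-0.032,"z":0.0,"roll":0.0},{"x":0.035,"y":-0.032,"z":0.0,"roll":0.0},{"x":0.035,"y":-0.032,"z":0.0,"roll":0.0},{"x":0.035,"y":-0.032,"z":0.0,"roll":0.0}]' 0 20
```

```text
t: 0.9
ee_pos: [0.3955, -0.3369, 0.2676]
tcp_rot: [-3.135, 0.005, 0.415]
contact_force: [0.1, 0.5, -0.5]
opening: 0.0
```

```bash
python3 -m crank '[{"x":0.035,"y":-0.032,"z":0,"roll":0},{"x":0.035,"y":-0.032,"z":0,"roll":0},{"x":0.035,"y":-0.032,"z":0,"roll":0},{"x":0.035,"y":-0.032,"z":0,"roll":0},{"x":0.035,"y":-0.032,"z":0,"roll":0},{"x":0.035,"y":-0.032,"z":0,"roll":0},{"x":0.025,"y":-0.022,"z":0,"roll":0},{"x":0.01,"y":-0.01,"z":0,"roll":0},{"x":0,"y":0,"z":0,"roll":0}]'
python3 - <<'E'
from station import *
from station import readout
import numpy as np
o=readout.observe();p=o["ee_pos"];y=o["tcp_rot"][2];print(p,o["tcp_rot"],o["contact_force"])
from scipy.spatial.transform import Rotation as R
print(R.from_euler("xyz",o["tcp_rot"]).inv().apply(np.array([.546,.0005,.17])-p))
E
```

```text
t: 1.8
ee_pos: [0.5327, -0.011, 0.2666]
tcp_rot: [-3.131, 0.005, 0.426]
contact_force: [0.7, -0.3, -0.6]
opening: -0.0
[ 0.53273919 -0.01095328  0.26658667] [-3.13121897  0.00479789  0.4261643 ] [ 0.65573619 -0.33244058 -0.63652072]
[ 0.01727253 -0.00394575  0.09655104]
```

Now I'll centre over the disc and come down to about z = 0.17.

```bash
python3 -m crank '[{"x":0.006,"y":-0.001,"z":0.02,"roll":0},{"x":0.006,"y":-0.001,"z":0.025,"roll":0},{"x":0.005,"y":-0.002,"z":0.025,"roll":0},{"x":0,"y":0,"z":0.015,"roll":0},{"x":0,"y":0,"z":0.006,"roll":0},{"x":0,"y":0,"z":0,"roll":0}]'
python3 - <<'E'
from station import readout,snapshot
import numpy as np,cv2
o=readout.observe();print(o["ee_pos"],o["tcp_rot"],o["contact_force"])
a=[cv2.resize(snapshot("scene")[0][100:260,180:360,::-1],(540,480),interpolation=2)]
p,d=snapshot("wrist");a2=p[...,::-1]
cv2.imwrite("pics/s2.png",a[0]);cv2.imwrite("pics/w2.png",a2)
E
```

```text
t: 2.4
ee_pos: [0.5444, -0.0066, 0.1725]
tcp_rot: [-3.134, 0.007, 0.421]
contact_force: [-0.7, -0.1, -0.6]
opening: -0.0002
[ 0.54438241 -0.00660024  0.17247471] [-3.13416938  0.00721685  0.42051073] [-0.68258889 -0.06541047 -0.55240704]
```

View pics/s2.png

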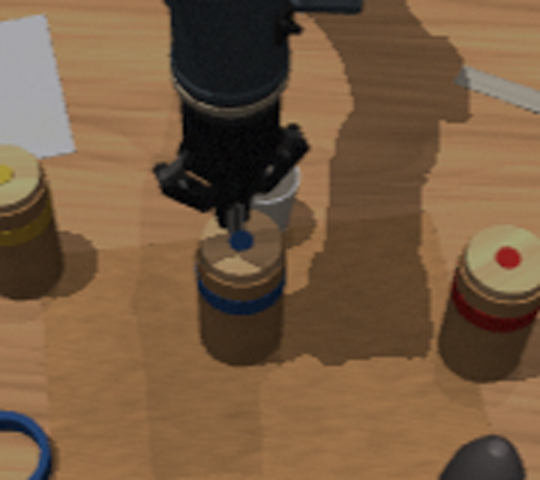

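View pics/w2.png

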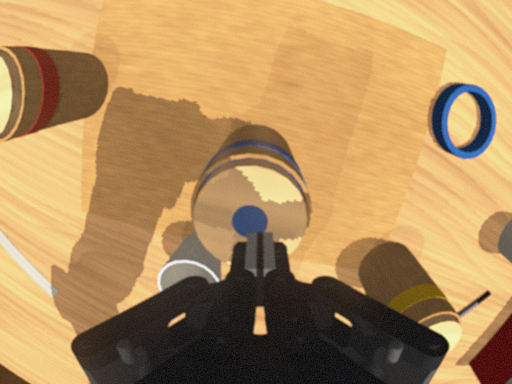

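The wrist picture shows the fingertips at (262,235), just short of the blue dot at (250,220). This agrees with the computed 7 mm offset. I'll correct it and come down slowly.

```bash
python3 -m crank '[{"x":0.005,"y":-0.006,"z":0.003,"roll":0},{"x":0.001,"y":-0.001,"z":0.004,"roll":0},{"x":0,"y":0,"z":0.004,"roll":0},{"x":0,"y":0,"z":0.003,"roll":0},{"x":0,"y":0,"z":0.002,"roll":0},{"x":0,"y":0,"z":0.0,"roll":0}]'
```

```text
t: 3.1
ee_pos: [0.5491, 0.0033, 0.1588]
tcp_rot: [-3.137, 0.001, 0.42]
contact_force: [-0.4, -0.6, -0.5]
opening: -0.0
```

```bash
python3 -m crank '[{"x":-0.003,"y":0.001,"z":0.002,"roll":0},{"x":0,"y":0,"z":0.002,"roll":0},{"x":0,"y":0,"z":0.002,"roll":0},{"x":0,"y":0,"z":0.002,"roll":0},{"x":0,"y":0,"z":0.001,"roll":0}]'
```

```text
t: 3.6
ee_pos: [0.5467, 0.0006, 0.1497]
tcp_rot: [-3.137, 0.001, 0.42]
contact_force: [-1.8, -0.6, 3.5]
opening: 0.0002
```

Contact is at z ≈ 0.1497 with about 4 N, as expected from the friction. I'll press on in small rows.

```bash
python3 -m crank '[{"x":0,"y":0,"z":0.002,"roll":0},{"x":0,"y":0,"z":0.002,"roll":0},{"x":0,"y":0,"z":0.001,"roll":0}]'
```

```text
t: 3.9
ee_pos: [0.5467, 0.0007, 0.1447]
tcp_rot: [-3.137, 0.0, 0.42]
contact_force: [-1.4, 0.3, 3.2]
opening: -0.0002
```

```bash
python3 -m crank '[{"x":0,"y":0,"z":0.002,"roll":0},{"x":0,"y":0,"z":0.001,"roll":0},{"x":0,"y":0,"z":0.001,"roll":0}]'
```

```text
t: 4.2
ee_pos: [0.5466, 0.0007, 0.1404]
tcp_rot: [-3.137, 0.0, 0.42]
contact_force: [-1.5, -0.2, 3.5]
opening: -0.0003
```

```bash
python3 -m crank '[{"x":0,"y":0,"z":0.001,"roll":0},{"x":0,"y":0,"z":0.001,"roll":0}]'
```

```text
t: 4.4
ee_pos: [0.5467, 0.0007, 0.1382]
tcp_rot: [-3.137, 0.0, 0.42]
contact_force: [-0.8, 0.1, 3.9]
opening: -0.0002
```

```bash
python3 -m crank '[{"x":0,"y":0,"z":0.0007,"roll":0},{"x":0,"y":0,"z":0,"roll":0}]'
python3 - <<'E'
from station import readout,snapshot
import cv2
print(readout.observe()["contact_force"])
cv2.imwrite("pics/w3.png",snapshot("wrist")[0][...,::-1])
E
```

```text
t: 4.6
ee_pos: [0.5467, 0.0007, 0.1373]
tcp_rot: [-3.137, 0.001, 0.42]
contact_force: [-0.8, -0.1, 4.2]
opening: -0.0
[-0.76002119 -0.09607916  4.20998333]
```

View pics/w3.png

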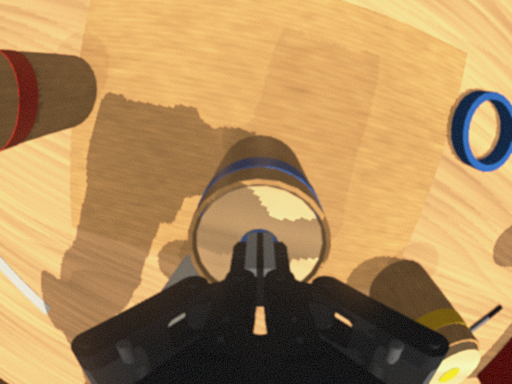

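The wrist picture shows the disc inside the rim, which rings it (centre about (260,235)), and the tube upright. I'll withdraw straight up.

```bash
python3 -m crank '[{"x":0,"y":0,"z":-0.003,"roll":0},{"x":0,"y":0,"z":-0.006,"roll":0},{"x":0,"y":0,"z":-0.02,"roll":0},{"x":0,"y":0,"z":-0.03,"roll":0},{"x":0,"y":0,"z":-0.03,"roll":0},{"x":0,"y":0,"z":-0.03,"roll":0},{"x":-0.04,"y":0,"z":-0.01,"roll":0},{"x":-0.04,"y":0,"z":0,"roll":0},{"x":-0.04,"y":0,"z":0,"roll":0},{"x":0,"y":0,"z":0,"roll":0}]'
python3 - <<'E'
from station import readout,snapshot,camera_params
import cv2,numpy as np
from h import pt
print(readout.observe()["contact_force"])
for n in ("scene","top"):
    p,d=snapshot(n); f=dict(p=p,d=d,**camera_params(n)); f0=np.load(n+"0.npz")
    cv2.imwrite(f"pics/{n}4.png",p[...,::-1])
    K,R,t=f["camera_matrix"],f["R"],f["t"]
    for g in (f0,f):
        vv,uu=np.mgrid[0:384,0:512]; d=g["d"]
        X=(np.stack([(uu-K[0,2])/K[0,0]*d,(vv-K[1,2])/K[1,1]*d,d],-1)-t)@R
        for nm,c in (("blue",(.546,.0)),("red",(.549,.228)),("yel",(.4855,-.2197))):
            q=X[(np.hypot(X[...,0]-c[0],X[...,1]-c[1])<.028)&(d>0)&(X[...,2]<.17)&(X[...,2]>.1)]
            print(n,nm,len(q),np.median(q,0) if len(q) else None)
    if n=="scene": cv2.imwrite("pics/crop4.png",cv2.resize(p[130:240,215:315,::-1],None,fx=5,fy=5,interpolation=2))
E
```

```text
t: 5.65
ee_pos: [0.4348, -0.0492, 0.2738]
tcp_rot: [-3.137, -0.002, 0.422]
contact_force: [-0.0, 0.1, 0.9]
opening: 0.0003
[-0.03270621  0.05852635  0.86900376]
scene blue 292 [5.46305228e-01 4.24009249e-04 1.51472100e-01]
scene red 314 [0.55007234 0.22785109 0.14989448]
scene yel 270 [ 0.48652617 -0.21965145  0.14948543]
scene blue 292 [ 5.46395244e-01 -3.68758140e-04  1.37088305e-01]
scene red 311 [0.54916762 0.22835528 0.14994749]
scene yel 265 [ 0.48612018 -0.21950824  0.14946135]
top blue 373 [ 5.46295586e-01 -5.31773337e-04  1.50839683e-01]
top red 372 [0.54920757 0.2283547  0.14934178]
top yel 373 [ 0.48552901 -0.21958023  0.14814281]
top blue 308 [0.54876828 0.00423219 0.13606232]
top red 365 [0.54935434 0.22819675 0.14935935]
top yel 375 [ 0.48536836 -0.21949931  0.14813645]
```

View pics/scene4.png

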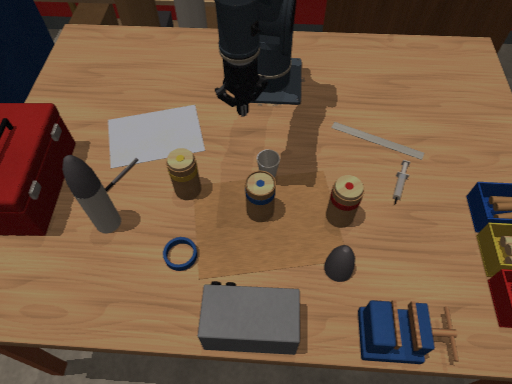

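View pics/crop4.png

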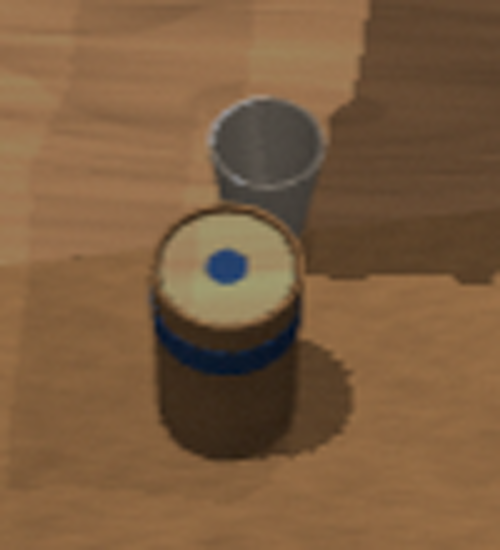

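The disc top now reads 0.136–0.137, below the rim at 0.140. The tube is upright in its place and the gripper is clear of everything.

```bash
python3 -c "
from station import env; print(env.job_done())"
```

```text
the job is handed in; nothing more can be done
None
```

I pressed the blue-dot bulkhead down about 12–13 mm with closed fingertips, withdrew straight up and clear, and handed the job in at about 5.7 s.

- **Bulkhead:** its top is now about 3 mm below the rim. The fingertips stopped at z = 0.1373, and the scene camera reads 0.137 and the top camera 0.136, against a rim at 0.140.
- **Pressing force:** about 4 N in every reading, well under the 30 N limit.
- **Blue tube:** it stands upright where it began, to within about 1 mm in the scene camera. The top camera's centre came out about 5 mm off, probably because the arm hid part of the disc.
- **Red and yellow tubes:** measured within 1 mm of their starting places and heights.
- **Other objects:** they look unmoved in the last scene picture, but I did not measure them one by one.

The first move command was refused because a row needs all four values. Nothing moved on that attempt.

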